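# Hang a canister by its bail on the kitchen spring scale

### The job

Swing the canister's folded wire bail upright while the canister stays standing where it is, then carry the canister by the bail to the spring scale and hang the bail wire in both prongs of the scale's fork, the wooden grip between them. Lower it gently until the scale itself carries the whole weight before you let go: the fork must never jerk, drop or spring up, and nothing may be forced. Leave the canister hanging still and clear of everything below it, and disturb nothing else.

Things in the scene. Friction and masses are not known exactly. Their poses are not given: they have to be found in the camera images.
- canister: Blue closed canister, pale wooden lid (does not open), 77 mm diameter, 70 mm high, weight unknown (0.24 to 0.75 kg with the bail). Origin: centre of its underside, z up. The bail's hinge axis runs along the canister's own y, 56 mm above the underside, across its middle; the bail lies folded over to own -x.
- canister_bail (a joint): Bail angle (rad): 0 = folded fully down to the canister's -x, 0.2 below level; 1.771 = upright; 3.54 = down on the other side. Starts at 0 to 0.3. Light hinge friction (0.018 N m): stays where left. A U of 6 mm steel wire, 92 mm between the legs, top 88 mm from the hinge axis and straight for 72 mm.
- bail_grip (a point): Middle of the bail's top: axis of the dark wooden grip (10 mm diameter, 26 mm long, along the canister's own y, turns freely on the wire), 88 mm from the hinge axis. Upright it stands 144 mm above the canister's underside.
- scale: Fixed spring scale: white base plate 165 x 110 x 12 mm, aluminium column 262 mm high, on it a red carriage (64 mm wide) with two steel prongs. Origin: on the worktop straight below the hooking place, z up; own x points from there back to the column (front face 86 mm back, carriage front 68 mm back); the prongs reach out to own -x. The canister hangs above the base plate.
- scale_fork (a joint): How far the fork (carriage and prongs) has sunk (m): 0 = unloaded, grows downward, stop at 0.065. Spring: 0.2 N, then 120 N/m, lightly damped; sinks about 82 mm per kg (18 to 60 mm here). Let go when the hand carries none of the weight (within about 0.5 N); too early it drops, pushed too deep it springs up. Keep the fork under 0.07 m/s.
- fork_seat (a point): Where the bail wire's axis should lie: midway between the prongs, over mid-trough; 240 mm above the worktop unloaded; moves with the fork; axes as the scale's. Prongs: 6 mm bars along own x at own y = +27 and -27 mm (48 mm clear between); trough 22 mm long; tip 24 mm in front rises 13 mm above the trough, rear rises 10 mm. The wire lies along own y.
- pepper_mill: Bystander: turned brown pepper mill with crank, 135 mm high; origin at its foot.
- timer: Bystander: red and white kitchen timer, 65 mm wide, 54 mm high; origin at its foot.
- garlic_1: Bystander: garlic bulb, 60 mm; origin at its underside.
- salt_shaker: Bystander: grey and clear salt shaker, 90 mm high; origin at its foot.

How it is judged (in metres and radians):
On the way, in this order (a step that is already met when the one before it is completed fails the run):
1. bail raised upright (within 0.2 rad) with the canister still standing upright within 40 mm of where it was (value of joint canister_bail between 1.571 and 1.971 rad and height (world z) of canister below 0.006 m and distance of canister from where it was at the start of the episode below 0.04 m and angle between canister's own z axis and vertical below 0.1 rad), for 0.2 s.
2. canister lifted by the bail more than 30 mm, hanging upright within 0.4 rad (height (world z) of canister above 0.03 m and angle between canister's own z axis and vertical below 0.4 rad), for 0.2 s.
3. bail wire lying in the fork and the fork sinking under it (horizontal distance between bail_grip and fork_seat below 0.022 m and value of joint scale_fork above 0.01 m and contact force between canister and scale above 1 N), for 0.2 s.
At the end, for the whole second after the job is handed in: Released, the canister hangs by its bail in the fork: bail middle within 18 mm of the seat along the trough, 12 mm sideways, -6 to +12 mm in height; fork sunk over 12 mm, carrying over 1.5 N; canister clear of the base plate, upright within 0.2 rad, at rest (0.03 m/s, 0.5 rad/s) (x of bail_grip in the frame of fork_seat between -0.018 and 0.018 m and y of bail_grip in the frame of fork_seat between -0.012 and 0.012 m and z of bail_grip in the frame of fork_seat between -0.006 and 0.012 m and value of joint scale_fork above 0.012 m and contact force between canister and scale above 1.5 N and height (world z) of canister above 0.02 m and angle between canister's own z axis and vertical below 0.2 rad and linear speed of canister below 0.03 m/s and angular speed of canister below 0.5 rad/s); the robot touches nothing.
It fails at once if the fork drops, springs up or is jerked (faster than 0.07 m/s) (velocity of joint scale_fork above 0.07 m/s or velocity of joint scale_fork below -0.07 m/s).
It fails at once if canister or bail forced against the scale with more than 15 N (contact force between canister and scale above 15 N).
It fails at once if the arm or gripper pushes on the scale with more than 10 N (contact force between any of the arm, the fingers and scale above 10 N).
It fails at once if the canister is tipped by more than 0.6 rad (angle between canister's own z axis and vertical above 0.6 rad).
It fails at once if another thing is moved by more than 30 mm (distance of any of pepper_mill, timer, garlic_1, salt_shaker from where it was at the start of the episode above 0.03 m).
It also fails if it takes over 64 s, if anything falls off the work surface, if the arm or the gripper's body presses on something with over 40 N, if the wrist force passes 120 N, or if a joint passes its speed limit or range.

### The arm

A 6-joint arm with a two-finger parallel gripper is mounted at the origin on a cart in front of the work surface, level with it; the furniture and walls round the work are solid. World frame = base frame: x ahead of the robot, y to its left, z up, the work surface at z = 0. Lengths are in m, angles in degrees, forces in N, time in s.
With the tool pointing down it reaches from about 0.35 to 0.975 m from the base axis. Payload 4.9 kg.
Tool frame: the origin (TCP) lies midway between the tips of the shut fingers; the grasp point (between the pads) lies 19 mm behind it; z points along the fingers, y is the line along which they close (so a half turn about z gives the same grasp; the last joint's range is limited). The gripper opens to 85 mm and grips with 20 to 120 N. Pads are 22 mm wide; open, the fingers measure 114 mm over their backs; the gripper's body (76 mm by 85 mm) begins 54 mm behind the grasp point. The pads swing forward as they close: fully open they stand 13 mm farther back than shut.
Start: joints at [-6.818, 3.019, 92.412, -0, 84.569, -6.818], TCP at [0.625, 0, 0.231] pointing down, gripper open.
Joint ranges: [-172.51, 172.51], [-57.92, 126.97], [3.15, 148.05], [-58.71, 238.71], [5.1, 150.11], [-179.66, 179.66]. Speed limits (degrees/s): [147.25, 147.25, 180, 180, 180, 180].

### API

Orientations are given as [roll, pitch, yaw] about the fixed x, y, z axes, in that order (R = Rz(yaw) Ry(pitch) Rx(roll)).
In Python, from plant import arm, get_image, sign_off gives the robot as it stands.
- The arm moves only by the tool arm_command, never from a script. Its argument "increments" is text: rows parted by semicolons, each of 5 numbers parted by spaces: the finger opening in mm, from 0 to 85.4, then the shift along the tool's x, y, z in mm, then the turn about the tool's z in degrees. In form: hand tx ty tz spin; .... A call has 1 to 8 rows; each row is the pose to reach, as a shift and turn from the pose commanded when the call began, along the tool's axes at that moment; what a row does not reach only later rows make up. A row lasts 1/8 s, in which the tool goes at most 62.5 mm and 10.7 degrees, less where a joint would pass 70% of its speed; a pose out of reach is approached as far as the arm can. A call with a gripper value outside its range is refused whole. The fingers move at their own pace and stop on an object; "squeeze" is the grip in N (left out, the last holds). Time passes only in rows, so rows that repeat a pose let the fingers close. It gives the time, the measured TCP pose, the force, the opening and the grip force at its end, in the units of the state.
- arm.get_obs(): the state, without advancing time (a new reading comes with each control period).
- get_image(name): name is "scene" or "side" or "wrist"; returns a dict with "image" (420x560x3 uint8, red, green, blue), "range_z" (420x560 float32, m along the optical axis (not along the pixel's ray), 0 where there is no reading), "fx", "fy", "cx", "cy" (pixels), "k1" (the pictures are not rectified: a ray, as slopes to the right and down, at radius r is drawn at 1 + k1 r^2 times it, then the intrinsics apply), "R" (3x3) and "t" (3): a world point X has camera coordinates R X + t. Camera axes: x right, y down, z forward; pixel columns grow to the right and rows downward; lengths in m; the calibration is good to about 2 mm. A picture is of the moment at which its call begins.
- sign_off(): hands the job in; it is judged then, once.
The state is a dict: "t": time; "q": joint angles; "qd": joint speeds; "effort": joint torques, N m; "position": TCP position; "tool_rot": TCP orientation; "wrist_force": force on the tool from outside, world axes, zero at the start; "torque": the same for the moment, N m; "grip_width": opening from 0.0 (shut) to 1.0 (fully open); "finger_force": force on a finger pad.
Only numpy, scipy, OpenCV 4.12 (cv2) and the standard library are available. Lean on these libraries where they do the work, as an engineer would, in place of code of your own. Each camera call takes 0.05 s, during which the arm holds its last target. There are 200 camera calls.

## Working session

There is one attempt and no reset: what is moved stays moved. The work goes in short steps, Python scripts to look and compute and a tool call to move; the robot and the scene stay as the last step left them, time stands still between calls to the robot, and variables do not carry over. Pictures are saved under pics/ and viewed, at most 12 in all, crops included, and the job is handed in when it is done.

Besides the shell and the picture viewer there is one more tool, called after ">>>" by a JSON object that holds its "fn" and its "kwargs", one argument or row to a line. arm_command: Moves the arm, as the interface text tells. Its arguments: {"type":"object","properties":{"increments":{"type":"string"},"squeeze":{"type":"number"}},"required":["increments"]}

```bash
mkdir -p pics
cat > h.py <<'E'
import numpy as np, cv2
from plant import arm, get_image, sign_off
def pts(d):
    h,w=d["range_z"].shape
    u,v=np.meshgrid(np.arange(w),np.arange(h))
    K=np.array([[d["fx"],0,d["cx"]],[0,d["fy"],d["cy"]],[0,0,1.]])
    p=cv2.undistortPoints(np.stack([u,v],-1).reshape(-1,1,2).astype(np.float64),K,np.array([d["k1"],0,0,0.])).reshape(h,w,2)
    z=d["range_z"]
    c=np.dstack([p[...,0]*z,p[...,1]*z,z])
    X=(c-np.array(d["t"]))@np.array(d["R"])
    X[z<=0]=np.nan
    return X
E
python3 - <<'E'
from h import *
ims=[]
for n in("scene","side","wrist"):
    d=get_image(n); np.savez("pics/"+n+"0.npz",**d); ims.append(d["image"])
    cv2.imwrite(f"pics/{n}0.png",d["image"][...,::-1])
    print(n,d["fx"],d["k1"],-np.array(d["R"]).T@d["t"])
print(arm.get_obs())
E
```

```text
scene 460.0505180867734 -0.09027192864341467 [-0.09554072 -1.2235394   0.69244401]
side 417.29767595950284 -0.09865358380517775 [ 0.52614265 -1.06653624  1.0616873 ]
wrist 316.5161833085113 0.010374236190537537 [0.62424069 0.07434259 0.37279256]
{'t': 0.15, 'q': array([-6.81901032e+00,  3.04829687e+00,  9.24750868e+01,  1.46019111e-03,
        8.45681848e+01, -6.81818822e+00]), 'qd': array([ 0.03651904, -0.12014553, -0.20921005,  0.10254077,  0.01597289,
       -0.00654751]), 'effort': array([ 5.10442842e-04, -3.94241810e+01, -3.70721948e+01, -1.15854355e-04,
        4.61802789e-03,  5.00508997e-05]), 'position': array([6.24509693e-01, 5.73245817e-05, 2.30337276e-01]), 'tool_rot': array([-1.79909252e+02, -1.23140589e-02,  8.99990288e+01]), 'wrist_force': array([ 0.75147366, -0.24505058,  0.35512397]), 'torque': array([-0.02151173,  0.05014221,  0.01281145]), 'finger_force': 0.0, 'grip_width': 1.0036163817855415}
```

View pics/scene0.png

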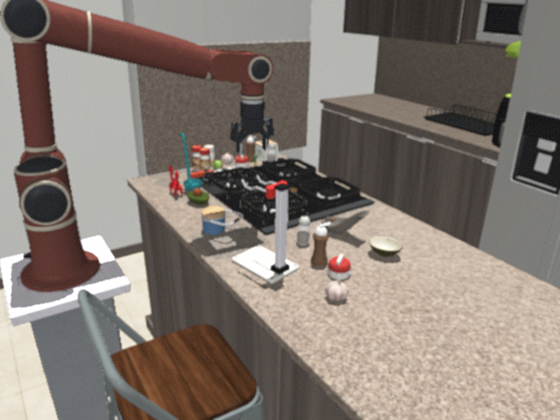

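View pics/side0.png

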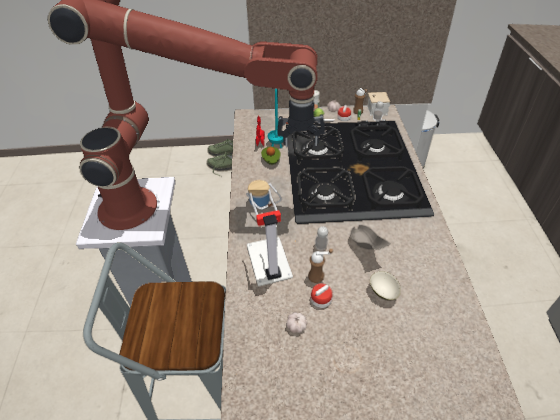

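The scene view shows the canister near (213,220) and the scale at (270,240). In the side view the canister is near (262,195), with its bail towards the lower right, and the scale carriage is at (268,217) with its base at (270,262). I'll enlarge the side view and compute points.

Run:
```python
from h import *
S={n:dict(np.load(f"pics/{n}0.npz")) for n in("scene","side","wrist")}
a=S["side"]["image"][165:295,225:305]; b=S["scene"]["image"][175:285,185:305]
a=cv2.resize(a,None,fx=4.5,fy=4.5,interpolation=cv2.INTER_CUBIC); b=cv2.resize(b,None,fx=3.5,fy=3.5,interpolation=cv2.INTER_CUBIC)
H=max(a.shape[0],b.shape[0]); pad=lambda i:cv2.copyMakeBorder(i,0,H-i.shape[0],0,0,cv2.BORDER_CONSTANT)
cv2.imwrite("pics/c0.png",np.hstack([pad(a),pad(b)])[...,::-1])
for n in("scene","side"):
    d=S[n]; X=pts(d); hsv=cv2.cvtColor(d["image"],cv2.COLOR_RGB2HSV); h,s,v=cv2.split(hsv)
    x,y,z=X[...,0],X[...,1],X[...,2]
    roi=(x>.3)&(x<1)&(y>-.7)&(y<.1)&(z>0.004)&(z<.3)
    def st(nm,m,f=np.median):
        m=m&roi
        if m.sum()>5:
            P=X[m]; print(n,nm,m.sum(),"med",P.mean(0).round(3),"min",np.percentile(P,3,0).round(3),"max",np.percentile(P,97,0).round(3))
    st("blue",(h>95)&(h<120)&(s>100)&(y>-.3))
    st("lid",(h>8)&(h<25)&(s>70)&(v>130)&(z>.05)&(z<.1)&(y>-.35)&(x<.6))
    st("redhi",((h<6)|(h>172))&(s>150)&(z>.15))
    st("redlo",((h<6)|(h>172))&(s>150)&(z<.1)&(y<-.3))
    # white base
    m=(z>.008)&(z<.017)&(v>190)&(s<40)&roi&(y<-.2)
    if m.sum()>30:
        r=cv2.minAreaRect((X[m][:,:2]*1000).astype(np.float32)); print(n,"base",m.sum(),r)
        print(cv2.boxPoints(r).round())
    # column top
    m=(z>.2)&(z<.29)&roi
    print("high",m.sum(),X[m].mean(0) if m.any() else "")
```

```text
scene blue 160 med [ 0.463 -0.028  0.024] min [ 0.443 -0.039  0.008] max [ 0.494 -0.007  0.043]
scene lid 192 med [ 0.473 -0.005  0.069] min [ 0.444 -0.035  0.064] max [0.508 0.027 0.072]
scene redhi 138 med [ 0.496 -0.321  0.25 ] min [ 0.481 -0.329  0.232] max [ 0.538 -0.305  0.263]
scene redlo 193 med [ 0.641 -0.434  0.04 ] min [ 0.623 -0.451  0.029] max [ 0.667 -0.408  0.047]
scene base 898 ((651.1275024414062, -325.3829040527344), (245.5540008544922, 437.4051818847656), 88.92505645751953)
[[ 430. -444.]
 [ 867. -452.]
 [ 872. -207.]
 [ 435. -199.]]
high 734 [ 0.53236795 -0.2455602   0.24664041]
side blue 108 med [ 0.487 -0.032  0.032] min [ 0.462 -0.04   0.011] max [ 0.51  -0.021  0.048]
side lid 253 med [ 0.478 -0.004  0.069] min [ 0.446 -0.036  0.064] max [0.509 0.03  0.073]
side redhi 158 med [ 0.512 -0.317  0.254] min [ 0.483 -0.329  0.238] max [ 0.543 -0.304  0.261]
side redlo 242 med [ 0.65  -0.431  0.041] min [ 0.625 -0.451  0.029] max [ 0.676 -0.399  0.047]
side base 1069 ((645.0302124023438, -332.69976806640625), (479.63873291015625, 482.56451416015625), 51.29338836669922)
[[ 307. -369.]
 [ 683. -671.]
 [ 983. -296.]
 [ 607.    5.]]
high 625 [ 0.53027307 -0.2639601   0.24938617]
```

View pics/c0.png

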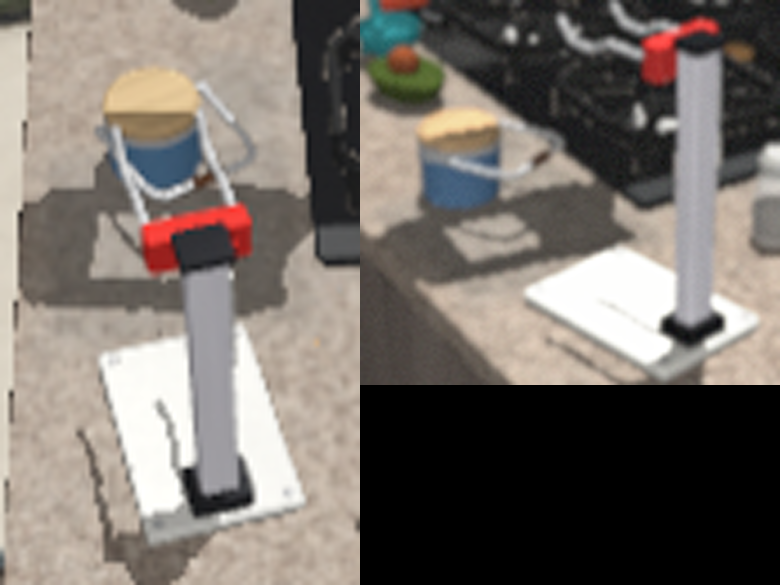

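View pics/wrist0.png

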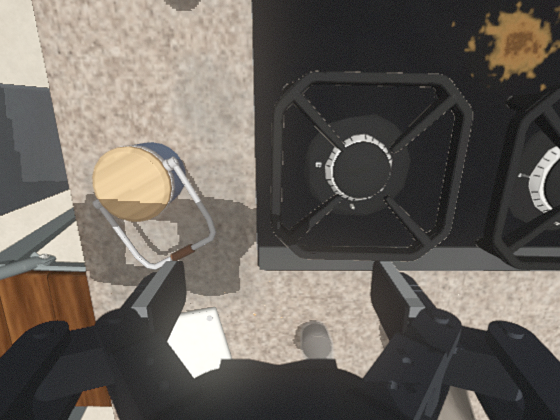

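In the crop, the bail's dark grip is at side pixel (270,205) and wrist pixel (183,252). Its legs meet the canister at wrist (170,162) and (98,203). The prongs run from the red carriage towards the canister. Next I'll measure the axes.

```bash
cat >> h.py <<'E'
def ray(d,u,v,z):
    K=np.array([[d["fx"],0,d["cx"]],[0,d["fy"],d["cy"]],[0,0,1.]])
    p=cv2.undistortPoints(np.array([[[u,v]]],np.float64),K,np.array([d["k1"],0,0,0.])).ravel()
    R=np.array(d["R"]); w=R.T@np.array([p[0],p[1],1]); c=-R.T@np.array(d["t"])
    return c+w*(z-c[2])/w[2]
E
python3 - <<'E'
from h import *
S={n:dict(np.load(f"pics/{n}0.npz")) for n in("scene","side","wrist")}
for n in S:
    d=S[n]; X=pts(d); hsv=cv2.cvtColor(d["image"],cv2.COLOR_RGB2HSV); h,s,v=map(lambda a:a.astype(int),cv2.split(hsv)); x,y,z=X[...,0],X[...,1],X[...,2]
    lid=(h>8)&(h<25)&(s>60)&(v>120)&(z>.06)&(z<.08)&(abs(x-.478)<.06)&(abs(y)<.06)
    if lid.any():
        r=cv2.minEnclosingCircle((X[lid][:,:2]*1000).astype(np.float32)); print(n,"lid",lid.sum(),r)
    c=np.array([.478,-.003]); D=np.hypot(x-c[0],y-c[1])
    g=(D>.05)&(D<.11)&(z>.03)&(z<.12)&(h<15)&(s>70)&(v<150)&(y<0)
    vv,uu=np.nonzero(g)
    if len(uu): print(n,"grip px",len(uu),uu.mean(),vv.mean(),"X",np.median(X[g],0).round(4), [ray(d,uu.mean(),vv.mean(),q).round(3) for q in(.04,.06,.08)])
    w=(D>.042)&(D<.11)&(z>.03)&(z<.12)&(s<60)&(y<.03)
    print(n,"wire",w.sum(),X[w][np.argsort(D[w])][::max(1,w.sum()//10)].round(3).tolist())
    b=(abs(z-.012)<.004)&(v>150)&(s<40)&(x>.42)&(x<.62)&(y>-.45)&(y<-.15)
    b=cv2.morphologyEx(b.astype(np.uint8),cv2.MORPH_OPEN,np.ones((3,3)))>0
    if b.sum()>40:
        r=cv2.minAreaRect((X[b][:,:2]*1000).astype(np.float32)); print(n,"base",b.sum(),r,cv2.boxPoints(r).round().tolist())
    p=(z>.215)&(z<.262)&(x>.44)&(x<.56)&(y>-.305)&(y<-.18)&(s<70)
    if p.any():
        P=X[p]
        for sgn,q in(("L",P[P[:,0]<.505]),("R",P[P[:,0]>=.505])):
            if len(q)>4: print(n,"prong",sgn,len(q),cv2.fitLine(q[:,:2].astype(np.float32),2,0,0.01,.01).ravel().round(3),q[np.argsort(q[:,1])][::max(1,len(q)//8)].round(3).tolist())
    rm=((h<6)|(h>172))&(s>150)&(z>.2)&(y<-.25)
    if rm.any(): print(n,"red",cv2.minAreaRect((X[rm][:,:2]*1000).astype(np.float32)))
E
```

```text
scene lid 211 ((478.58831787109375, -3.442652463912964), 39.67641830444336)
scene grip px 4 236.25 219.75 X [ 0.5207 -0.0799  0.0602] [array([ 0.54 , -0.044,  0.04 ]), array([ 0.52 , -0.081,  0.06 ]), array([ 0.501, -0.117,  0.08 ])]
scene wire 116 [[0.442, -0.026, 0.052], [0.526, 0.006, 0.058], [0.529, -0.002, 0.057], [0.457, -0.053, 0.057], [0.538, -0.02, 0.058], [0.464, -0.073, 0.057], [0.55, -0.039, 0.059], [0.553, -0.047, 0.058], [0.478, -0.092, 0.054], [0.503, -0.09, 0.057], [0.554, -0.057, 0.058]]
scene base 783 ((504.0886535644531, -274.4373779296875), (111.07965850830078, 169.30975341796875), 12.262743949890137) [[432.0, -204.0], [468.0, -369.0], [576.0, -345.0], [540.0, -180.0]]
scene prong L 62 [ 0.199 -0.98   0.472 -0.259] [[0.479, -0.304, 0.245], [0.479, -0.293, 0.247], [0.479, -0.284, 0.246], [0.476, -0.274, 0.244], [0.471, -0.262, 0.237], [0.472, -0.25, 0.236], [0.466, -0.239, 0.233], [0.465, -0.23, 0.239], [0.466, -0.224, 0.243]]
scene prong R 45 [ 0.176 -0.984  0.522 -0.236] [[0.527, -0.271, 0.246], [0.527, -0.262, 0.243], [0.526, -0.254, 0.243], [0.523, -0.248, 0.23
[... 1666 characters left out ...]
548828125, 1.2675868272781372), 38.615962982177734)
wrist grip px 182 181.69230769230768 252.72527472527472 X [ 0.5201 -0.0749  0.06  ] [array([ 0.513, -0.084,  0.04 ]), array([ 0.52 , -0.075,  0.06 ]), array([ 0.527, -0.065,  0.08 ])]
wrist wire 1336 [[0.514, 0.019, 0.061], [0.445, -0.033, 0.059], [0.452, -0.044, 0.057], [0.529, 0.005, 0.058], [0.534, -0.01, 0.058], [0.461, -0.064, 0.059], [0.467, -0.074, 0.06], [0.475, -0.083, 0.055], [0.506, -0.083, 0.06], [0.542, -0.064, 0.059], [0.554, -0.057, 0.058]]
wrist base 2755 ((513.1566162109375, -236.91879272460938), (76.14198303222656, 100.80549621582031), 12.476996421813965) [[465.0, -196.0], [487.0, -294.0], [561.0, -278.0], [539.0, -179.0]]
```

>>> {"fn": "arm_command", "kwargs": {
  "increments": "40 -12 -16 15 10; 40 -26 -35 35 20; 40 -40 -54 55 30; 40 -54 -73 75 40; 40 -68 -92 90 50; 40 -78 -105 100 60; 40 -78 -105 100 62; 40 -78 -105 100 62",
  "squeeze": 25
}}

```text
t: 1.15
position: [0.5206, -0.0779, 0.1319]
tool_rot: [180.0, -0.1, 28.1]
wrist_force: [-0.4, -0.6, 0.2]
grip_width: 0.471
finger_force: 0.0
```

Run:
```python
from h import *
d=get_image("wrist"); cv2.imwrite("pics/wrist1.png",d["image"][...,::-1]); np.savez("pics/wrist1.npz",**d)
X=pts(d); hsv=cv2.cvtColor(d["image"],cv2.COLOR_RGB2HSV); h,s,v=map(lambda a:a.astype(int),cv2.split(hsv)); x,y,z=X[...,0],X[...,1],X[...,2]
D=np.hypot(x-.479,y+.002)
lid=(h>8)&(h<25)&(s>60)&(v>120)&(z>.06)&(z<.08)&(D<.06)
if lid.any(): print("lid",lid.sum(),cv2.minEnclosingCircle((X[lid][:,:2]*1000).astype(np.float32)))
g=(D>.05)&(D<.11)&(z>.03)&(z<.1)&(h<15)&(s>70)&(v<150)
P=X[g]; print(len(P), P.mean(0), cv2.minAreaRect((P[:,:2]*1000).astype(np.float32)))
w=(D>.042)&(D<.11)&(z>.035)&(z<.09)&(s<60)
print(w.sum()); W=X[w]; bd=np.array([.47,-.88]); 
o=get=arm.get_obs(); print(o["t"],o["position"],o["tool_rot"],o["wrist_force"])
```

```text
lid 8982 ((478.31719970703125, 1.2246520519256592), 38.333614349365234)
436 [ 0.51982275 -0.07611154  0.05976309] ((519.6373901367188, -76.21160125732422), (25.9174861907959, 8.801589965820312), 28.045162200927734)
2463
1.2 [ 0.52085797 -0.07781263  0.1321057 ] [ 1.79952151e+02 -6.38148161e-02  2.81260195e+01] [0.75116541 1.45384245 0.00848348]
```

View pics/wrist1.png

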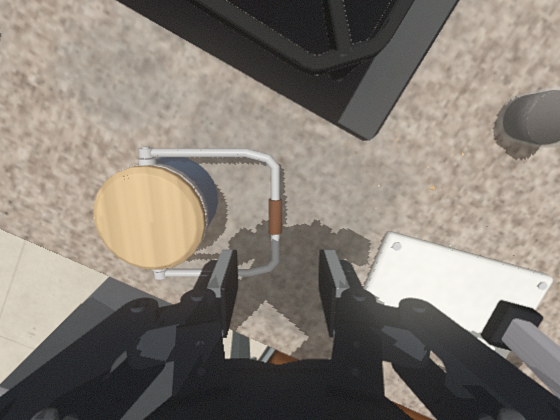

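The grip is at pixel (276,215), midway between the fingers, with its axis parallel to the pads. A small shift is needed before descending and closing.

>>> {"fn": "arm_command", "kwargs": {
  "increments": "40 0 -2 30 0; 40 0 -2 65 0; 40 0 -2 90 0; 40 0 -2 95 0; 40 0 -2 95 0; 8 0 -2 95 0; 8 0 -2 95 0; 8 0 -2 95 0",
  "squeeze": 25
}}

```text
t: 2.2
position: [0.5196, -0.0761, 0.037]
tool_rot: [180.0, -0.1, 28.0]
wrist_force: [-0.9, 0.8, -1.1]
grip_width: 0.104
finger_force: 24.4
```

>>> {"fn": "arm_command", "kwargs": {
  "increments": "6 0 0 0 0; 6 0 0 0 0; 6 0 0 0 0; 6 0 0 0 0"
}}

```text
t: 2.7
position: [0.5192, -0.0763, 0.0364]
tool_rot: [180.0, -0.0, 28.0]
wrist_force: [0.1, 0.5, 0.3]
grip_width: 0.107
finger_force: 24.4
```

>>> {"fn": "arm_command", "kwargs": {
  "increments": "6 0 -0.4 -8.6 0; 6 0 -1.7 -17.2 0; 6 0 -3.8 -25.5 0; 6 0 -6.7 -33.7 0; 6 0 -10.4 -41.5 0; 6 0 -14.8 -48.9 0; 6 0 -20 -55.8 0; 6 0 -25.8 -62.2 0"
}}

```text
t: 3.7
position: [0.5073, -0.0534, 0.0996]
tool_rot: [179.9, -0.0, 28.0]
wrist_force: [1.8, -3.4, 3.3]
grip_width: 0.105
finger_force: 24.8
```

>>> {"fn": "arm_command", "kwargs": {
  "increments": "6 0 -4.3 -6.7 0; 6 0 -11.9 -12.4 0; 6 0 -19.9 -17.3 0; 6 0 -28.5 -21.2 0; 6 0 -37.4 -24.3 0; 6 0 -37.4 -24.3 0"
}}

```text
t: 4.45
position: [0.489, -0.0197, 0.1227]
tool_rot: [-180.0, 0.0, 28.1]
wrist_force: [1.1, 1.1, 0.4]
grip_width: 0.105
finger_force: 24.6
```

>>> {"fn": "arm_command", "kwargs": {
  "increments": "6 0 -6 -1.2 0; 6 0 -12 -2.2 0; 6 0 -18 -3 0; 6 0 -23 -3.4 0; 6 0 -23 -3.4 0; 6 0 -23 -3.4 0; 6 0 -23 -3.4 0"
}}

```text
t: 5.32
position: [0.4785, -0.0002, 0.1261]
tool_rot: [-180.0, 0.0, 28.0]
wrist_force: [0.8, 1.2, -0.4]
grip_width: 0.1
finger_force: 24.5
```

Run:
```python
from h import *
d=get_image("side"); i=cv2.resize(d["image"][130:260,220:320],None,fx=4.5,fy=4.5,interpolation=cv2.INTER_CUBIC)
cv2.imwrite("pics/s2.png",i[...,::-1])
X=pts(d); hsv=cv2.cvtColor(d["image"],cv2.COLOR_RGB2HSV); h,s,v=map(lambda a:a.astype(int),cv2.split(hsv)); x,y,z=X[...,0],X[...,1],X[...,2]
lid=(h>8)&(h<25)&(s>60)&(v>100)&(z>.06)&(z<.085)&(abs(x-.478)<.06)&(abs(y)<.06)
print("lid",lid.sum(),cv2.minEnclosingCircle((X[lid][:,:2]*1000).astype(np.float32)),X[lid][:,2].mean())
o=arm.get_obs(); print(o["t"],o["position"],o["wrist_force"],o["torque"])
```

```text
lid 266 ((477.3583679199219, 0.5030602812767029), 41.756107330322266) 0.06893318226393017
5.375 [ 4.78495336e-01 -1.88472098e-04  1.26048284e-01] [0.85183889 1.33311177 0.53089016] [ 0.15763649 -0.21981295 -0.01522361]
```

View pics/s2.png

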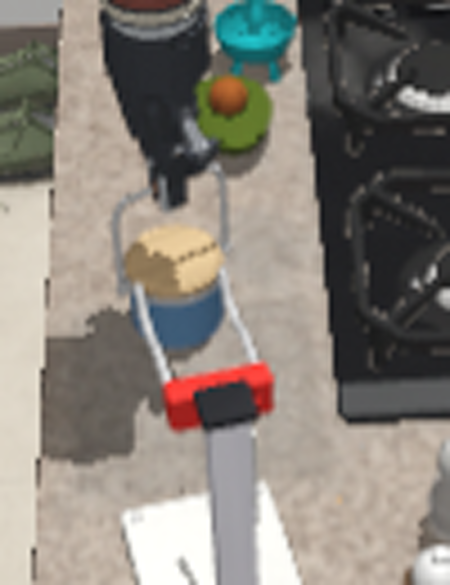

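The bail is upright over the standing canister: the lid is at crop (175,262) and the wire at (120–225, 165–260). Lift next.

>>> {"fn": "arm_command", "kwargs": {
  "increments": "6 0 0 -2 0; 6 0 0 -4 0; 6 0 0 -9 0; 6 0 0 -16 0; 6 0 0 -25 0; 6 0 0 -35 0; 6 0 0 -40 0; 6 0 0 -40 0",
  "squeeze": 45
}}

```text
t: 6.38
position: [0.479, -0.0002, 0.167]
tool_rot: [180.0, -0.1, 28.0]
wrist_force: [0.4, -0.2, -6.4]
grip_width: 0.097
finger_force: 43.8
```

>>> {"fn": "arm_command", "kwargs": {
  "increments": "6 0 0 -5 0; 6 0 0 -15 0; 6 0 0 -30 0; 6 0 0 -45 0; 6 0 0 -60 0; 6 0 0 -75 0; 6 0 0 -83 0; 6 0 0 -85 0"
}}

```text
t: 7.38
position: [0.4788, -0.0002, 0.2519]
tool_rot: [180.0, -0.0, 28.0]
wrist_force: [-0.0, 0.9, -5.7]
grip_width: 0.097
finger_force: 43.8
```

>>> {"fn": "arm_command", "kwargs": {
  "increments": "6 0 0 0 0; 6 0 0 0 0; 6 0 0 0 0; 6 0 0 0 0"
}}

```text
t: 7.88
position: [0.4785, -0.0001, 0.2509]
tool_rot: [-180.0, 0.0, 28.0]
wrist_force: [0.1, -0.4, -4.2]
grip_width: 0.102
finger_force: 43.8
```

>>> {"fn": "arm_command", "kwargs": {
  "increments": "6 -0.6 1.1 0 0; 6 -2.5 4.6 0 0; 6 -5.5 10.3 0 0; 6 -9.8 18.3 0 0; 6 -14.7 27.5 0 0; 6 -20.3 37.8 0 0; 6 -25.8 48.1 0 0; 6 -31.3 58.4 0 0"
}}

```text
t: 8.88
position: [0.4783, -0.0673, 0.2512]
tool_rot: [-180.0, 0.0, 28.0]
wrist_force: [0.9, -0.3, -5.5]
grip_width: 0.098
finger_force: 43.8
```

>>> {"fn": "arm_command", "kwargs": {
  "increments": "6 -5.5 10.3 0 1; 6 -11 20.6 0 3; 6 -16 29.8 0 5.5; 6 -20.3 37.8 0 8; 6 -24 44.7 0 11; 6 -27 50.4 0 13; 6 -28.9 53.9 0 15; 6 -30.1 56.2 0 16"
}}

```text
t: 9.88
position: [0.4782, -0.1303, 0.2512]
tool_rot: [-180.0, -0.0, 11.9]
wrist_force: [-0.7, 0.5, -4.9]
grip_width: 0.092
finger_force: 43.9
```

>>> {"fn": "arm_command", "kwargs": {
  "increments": "6 0 0 0 0; 6 0 0 0 0; 6 0 0 0 0; 6 0 0 0 0; 6 0 0 0 0; 6 0 0 0 0; 6 0 0 0 0; 6 0 0 0 0"
}}

```text
t: 10.88
position: [0.4782, -0.1301, 0.2512]
tool_rot: [-180.0, 0.0, 12.0]
wrist_force: [-0.1, -0.4, -4.6]
grip_width: 0.098
finger_force: 43.9
```

Run:
```python
from h import *
D={n:get_image(n) for n in("wrist","side","scene")}
a=D["wrist"]["image"]; cv2.imwrite("pics/w3.png",a[...,::-1])
for n,d in D.items():
    X=pts(d); hsv=cv2.cvtColor(d["image"],cv2.COLOR_RGB2HSV); h,s,v=map(lambda a:a.astype(int),cv2.split(hsv)); x,y,z=X[...,0],X[...,1],X[...,2]
    p=(z>.215)&(z<.262)&(x>.44)&(x<.56)&(y>-.300)&(y<-.195)&(s<70)
    for sgn,m in(("L",p&(x-.2*(-y-.24)<.497)),("R",p&(x-.2*(-y-.24)>=.497))):
        q=X[m]
        if len(q)>8:
            q=q[np.argsort(q[:,1])]; print(n,sgn,len(q),cv2.fitLine(q[:,:2].astype(np.float32),2,0,.01,.01).ravel().round(4),(q[::max(1,len(q)//8)]*1000).round().tolist())
    rm=((h<6)|(h>172))&(s>150)&(z>.2)&(y<-.25)
    if rm.sum()>20: print(n,"red",rm.sum(),cv2.minAreaRect((X[rm][:,:2]*1000).astype(np.float32)))
    g=(h<15)&(s>70)&(v<150)&(z>.25)&(z<.29)&(y>-.2)&(y<-.09)&(abs(x-.478)<.04)
    if g.any(): print(n,"grip",g.sum(),X[g].mean(0))
    w=(s<60)&(v>120)&(z>.255)&(z<.285)&(y>-.2)&(y<-.08)&(abs(x-.478)<.06)
    if w.sum()>5: print(n,"wire",w.sum(),X[w].mean(0),X[w].min(0),X[w].max(0))
o=arm.get_obs(); print(o["t"],o["position"],o["tool_rot"],o["wrist_force"])
```

```text
wrist L 1579 [ 0.1958 -0.9806  0.4727 -0.2523] [[481.0, -287.0, 243.0], [478.0, -276.0, 247.0], [473.0, -269.0, 245.0], [477.0, -262.0, 240.0], [472.0, -255.0, 237.0], [469.0, -246.0, 236.0], [469.0, -236.0, 237.0], [467.0, -224.0, 244.0], [466.0, -216.0, 248.0]]
wrist R 1377 [ 0.2002 -0.9798  0.5238 -0.2361] [[527.0, -261.0, 247.0], [528.0, -255.0, 246.0], [526.0, -251.0, 242.0], [527.0, -245.0, 239.0], [527.0, -239.0, 235.0], [524.0, -231.0, 235.0], [521.0, -223.0, 236.0], [520.0, -211.0, 244.0], [518.0, -204.0, 249.0]]
wrist grip 1077 [ 0.47887135 -0.13029147  0.27325569]
wrist wire 1193 [ 0.50633567 -0.12416557  0.26944552] [ 0.441798   -0.13470671  0.25515587] [ 0.52435214 -0.11841888  0.27404299]
side L 47 [ 0.2126 -0.9771  0.4722 -0.2551] [[483.0, -298.0, 246.0], [483.0, -289.0, 245.0], [477.0, -280.0, 244.0], [477.0, -273.0, 244.0], [471.0, -259.0, 239.0], [469.0, -246.0, 237.0], [466.0, -234.0, 237.0], [469.0, -230.0, 237.0], [466.0, -226.0, 245.0], [467.0, -222.0, 249.0]]
side R 47 [ 0.2016 -0.9795  0.5248 -0.2439] [[534.0, -285.0, 248.0], [534.0, -278.0, 246.0], [535.0, -2
[... 679 characters left out ...]
 247.0]]
scene R 45 [ 0.1974 -0.9803  0.5223 -0.2356] [[531.0, -271.0, 245.0], [527.0, -262.0, 243.0], [526.0, -254.0, 240.0], [522.0, -245.0, 236.0], [521.0, -235.0, 235.0], [523.0, -228.0, 236.0], [516.0, -223.0, 235.0], [517.0, -217.0, 248.0], [517.0, -211.0, 246.0]]
scene red 137 ((512.6023559570312, -316.55194091796875), (66.37566375732422, 26.143617630004883), 10.151674270629883)
scene grip 2 [ 0.48778972 -0.14643435  0.28536369]
scene wire 52 [ 0.47055454 -0.13375672  0.26762404] [ 0.43166424 -0.14608472  0.25675459] [ 0.52290899 -0.11497007  0.2844268 ]
11.025 [ 0.47816424 -0.13014243  0.25119585] [-1.79999640e+02 -1.13771467e-04  1.19999400e+01] [-0.04091183  0.52418088 -4.11088599]
```

View pics/w3.png

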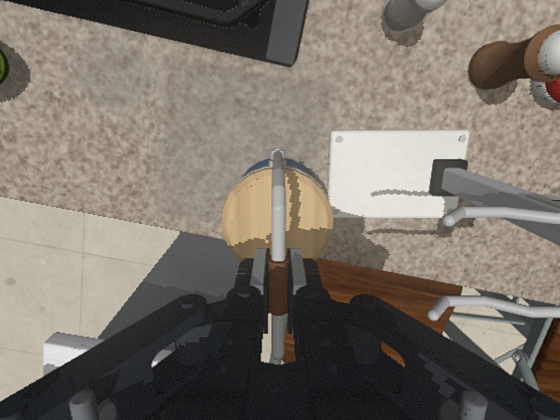

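The view shows the canister hanging straight, with the wire at column 279 aligned with the scale. The prongs are at the lower right, (450–560, 215) and (435–520, 308). I need 109.5 mm forward and 5 mm sideways.

>>> {"fn": "arm_command", "kwargs": {
  "increments": "6 -0.5 1 0 0; 6 -1 4 0 0; 6 -2 9 0 0; 6 -3 16 0 0; 6 -4 25 0 0; 6 -4.5 35 0 0; 6 -5 45 0 0; 6 -5 55 0 0"
}}

```text
t: 12.02
position: [0.4848, -0.1858, 0.2512]
tool_rot: [180.0, 0.0, 12.0]
wrist_force: [-0.7, -0.1, -5.0]
grip_width: 0.094
finger_force: 43.8
```

>>> {"fn": "arm_command", "kwargs": {
  "increments": "6 0 10 0 0; 6 0 20 0 0; 6 0 29.5 0 0; 6 0 38 0 0; 6 0 45 0 0; 6 0 50 0 0; 6 0 53.5 0 0; 6 0 54.5 0 0"
}}

```text
t: 13.02
position: [0.4961, -0.2384, 0.2512]
tool_rot: [-180.0, 0.0, 12.0]
wrist_force: [-0.1, 0.8, -5.5]
grip_width: 0.098
finger_force: 43.8
```

>>> {"fn": "arm_command", "kwargs": {
  "increments": "6 0 0 0 0; 6 0 0 0 0; 6 0 0 0 0; 6 0 0 0 0; 6 0 0 0 0; 6 0 0 0 0; 6 0 0 0 0; 6 0 0 0 0"
}}

```text
t: 14.02
position: [0.496, -0.2383, 0.2512]
tool_rot: [-180.0, 0.0, 12.0]
wrist_force: [0.1, -0.3, -4.9]
grip_width: 0.099
finger_force: 43.8
```

```bash
cat > m.py <<'E'
from h import *
import sys
D={n:get_image(n) for n in("wrist","side","scene")}
a=D["wrist"]["image"][:,120:]; b=D["scene"]["image"][165:285,210:310]; b=cv2.resize(b,None,fx=3.5,fy=3.5,interpolation=cv2.INTER_CUBIC)
cv2.imwrite(sys.argv[1],np.hstack([a,b])[...,::-1])
for n,d in D.items():
    X=pts(d); hsv=cv2.cvtColor(d["image"],cv2.COLOR_RGB2HSV); h,s,v=map(lambda a:a.astype(int),cv2.split(hsv)); x,y,z=X[...,0],X[...,1],X[...,2]
    sx=.2*x-.98*y-.3329; sy=.98*x+.2*y-.439
    g=(h<15)&(s>70)&(v<150)&(abs(sx)<.03)&(abs(sy)<.03)&(z>.15)&(z<.29)
    if g.sum()>5: print(n,"grip",g.sum(),"sx,sy,z",[round(float(np.median(q[g])),4) for q in(sx,sy,z)])
    rm=((h<6)|(h>172))&(s>150)&(z>.15)&(y<-.25)&(x<.58)
    if rm.sum()>20: print(n,"red",rm.sum(),"z",np.percentile(z[rm],[3,50,97]).round(4))
    bl=(h>95)&(h<120)&(s>100)&(abs(sx)<.06)&(abs(sy)<.06)&(z>.015)
    if bl.sum()>20: print(n,"blue z",np.percentile(z[bl],[3,97]).round(4))
o=arm.get_obs(); print(o["t"],o["position"],o["tool_rot"],o["wrist_force"],o["torque"])
E
python3 m.py pics/m4.png
```

```text
wrist grip 1118 sx,sy,z [0.0001, -0.0002, 0.2732]
wrist red 6371 z [0.2349 0.258  0.2598]
side grip 11 sx,sy,z [0.0085, -0.0123, 0.1951]
side red 151 z [0.2365 0.2574 0.2615]
side blue z [0.1374 0.1733]
scene red 128 z [0.2344 0.2532 0.2619]
scene blue z [0.1329 0.173 ]
14.175 [ 0.49605098 -0.23829732  0.25123698] [ 1.79997506e+02 -1.82781346e-03  1.19985732e+01] [-0.0429126  -0.32423649 -4.88540745] [0.04072553 0.01876933 0.03358142]
```

View pics/m4.png

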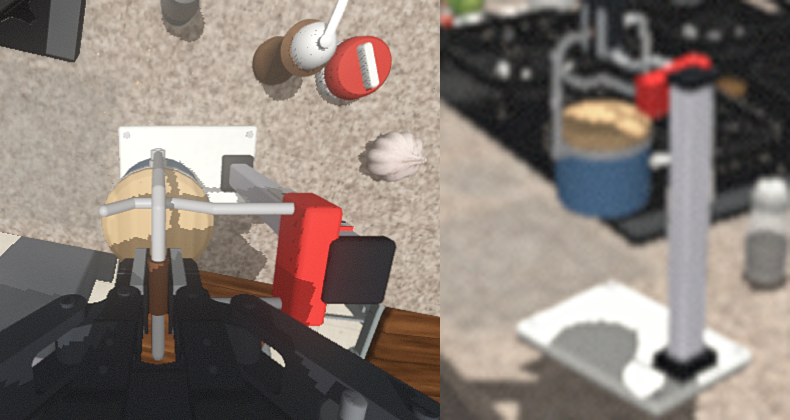

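The wire crosses both prongs, over the trough at crop column 158, and the carriage front is clear at column 285. I'll weigh the canister by averaging, then start lowering slowly.

```bash
cat > f.py <<'E'
from h import *
F=[];T=[]
for i in range(10):
    get_image("wrist"); o=arm.get_obs(); F.append(o["wrist_force"]);T.append(o["torque"])
print(o["t"],"F",np.mean(F,0).round(2),"sd",np.std(F,0).round(2),"T",np.mean(T,0).round(3),o["position"].round(4))
E
python3 f.py
```

```text
14.675 F [-0.05 -0.03 -5.01] sd [0.41 0.66 0.43] T [-0.001  0.01  -0.002] [ 0.496  -0.2383  0.2512]
```

>>> {"fn": "arm_command", "kwargs": {
  "increments": "6 0 0 3 0; 6 0 0 7 0; 6 0 0 11 0; 6 0 0 15 0; 6 0 0 18 0; 6 0 0 21 0; 6 0 0 24 0; 6 0 0 26 0"
}}

```text
t: 15.68
position: [0.496, -0.2383, 0.225]
tool_rot: [-180.0, 0.0, 12.0]
wrist_force: [-0.1, -0.1, -5.3]
grip_width: 0.098
finger_force: 43.8
```

>>> {"fn": "arm_command", "kwargs": {
  "increments": "6 0 0 2 0; 6 0 0 4 0; 6 0 0 6.5 0; 6 0 0 9 0; 6 0 0 11.5 0; 6 0 0 14 0; 6 0 0 16 0; 6 0 0 17 0"
}}

```text
t: 16.68
position: [0.4961, -0.2383, 0.2082]
tool_rot: [180.0, -0.0, 12.0]
wrist_force: [-0.7, -0.5, -2.4]
grip_width: 0.1
finger_force: 44.1
```

```bash
python3 f.py
```

```text
17.175 F [-0.29  0.07 -2.9 ] sd [0.48 0.43 0.59] T [0.023 0.024 0.012] [ 0.4961 -0.2383  0.2083]
```

>>> {"fn": "arm_command", "kwargs": {
  "increments": "6 0 0 2 0; 6 0 0 4.5 0; 6 0 0 7 0; 6 0 0 10 0; 6 0 0 13 0; 6 0 0 15.5 0; 6 0 0 17 0; 6 0 0 18 0"
}}

```text
t: 18.18
position: [0.4961, -0.2383, 0.1903]
tool_rot: [180.0, -0.0, 12.0]
wrist_force: [-0.7, -0.9, -1.9]
grip_width: 0.095
finger_force: 44.3
```

```bash
python3 f.py; python3 m.py pics/m5.png
```

```text
18.675 F [-0.45  0.23 -1.1 ] sd [0.41 0.49 0.39] T [ 0.022  0.038 -0.006] [ 0.4961 -0.2383  0.1903]
wrist grip 1144 sx,sy,z [0.0002, 0.0002, 0.2125]
wrist red 9343 z [0.203  0.2265 0.2283]
side red 111 z [0.2056 0.2243 0.2581]
side blue z [0.0768 0.1113]
scene red 99 z [0.2052 0.2196 0.2281]
scene blue z [0.0752 0.1122]
18.825 [ 0.49610829 -0.23832851  0.19028888] [ 1.79990685e+02 -1.02789155e-02  1.19999170e+01] [-0.18549493  0.88966561 -1.34584868] [-8.13966971e-05 -2.41176347e-02 -3.96884118e-02]
```

View pics/m5.png

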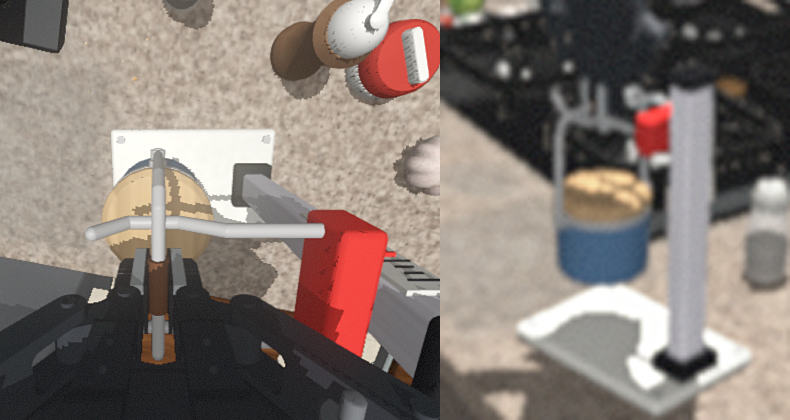

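The wire lies in the trough, the fork has sunk about 31 mm, and about 1.1 N remains on the hand. Another 9 mm should take it.

>>> {"fn": "arm_command", "kwargs": {
  "increments": "6 0 0 1.5 0; 6 0 0 3 0; 6 0 0 5 0; 6 0 0 6.5 0; 6 0 0 8 0; 6 0 0 9 0; 6 0 0 9 0; 6 0 0 9 0"
}}

```text
t: 19.82
position: [0.4961, -0.2383, 0.1813]
tool_rot: [180.0, -0.0, 12.0]
wrist_force: [-0.7, 0.3, -0.3]
grip_width: 0.099
finger_force: 44.4
```

```bash
python3 f.py; python3 f.py
```

```text
20.325 F [-0.02  0.21 -0.03] sd [0.56 0.37 0.38] T [-0.009 -0.022 -0.009] [ 0.4961 -0.2383  0.1812]
20.825 F [0.33 0.02 0.16] sd [0.37 0.52 0.35] T [-0.007 -0.037 -0.   ] [ 0.4961 -0.2383  0.1812]
```

>>> {"fn": "arm_command", "kwargs": {
  "increments": "9 0 0 0 0; 10 0 0 0 0; 11 0 0 0 0; 12 0 0 0 0; 14 0 0 0 0; 17 0 0 0 0; 21 0 0 0 0; 26 0 0 0 0",
  "squeeze": 20
}}

```text
t: 21.82
position: [0.496, -0.2383, 0.1812]
tool_rot: [-180.0, 0.0, 12.0]
wrist_force: [0.4, -0.0, -0.6]
grip_width: 0.304
finger_force: 0.0
```

>>> {"fn": "arm_command", "kwargs": {
  "increments": "30 0 0 0 0; 30 0 0 0 0; 30 0 0 0 0; 30 0 0 0 0"
}}

```text
t: 22.32
position: [0.496, -0.2383, 0.1812]
tool_rot: [-180.0, 0.0, 12.0]
wrist_force: [-0.2, 0.6, 0.9]
grip_width: 0.354
finger_force: 0.0
```

```bash
python3 m.py pics/m6.png
```

```text
wrist grip 1349 sx,sy,z [0.0002, 0.0011, 0.203]
wrist red 8414 z [0.1938 0.2171 0.219 ]
side red 113 z [0.1952 0.2148 0.2436]
side blue z [0.0681 0.1033]
scene grip 13 sx,sy,z [0.003, -0.0042, 0.2004]
scene red 104 z [0.1922 0.2096 0.219 ]
scene blue z [0.0662 0.1029]
22.475 [ 0.49604294 -0.23829856  0.18122283] [ 1.79997001e+02 -1.04177770e-03  1.19992640e+01] [-0.57028     0.5015237   0.46716458] [-0.00595797  0.04688568  0.05767387]
```

View pics/m6.png

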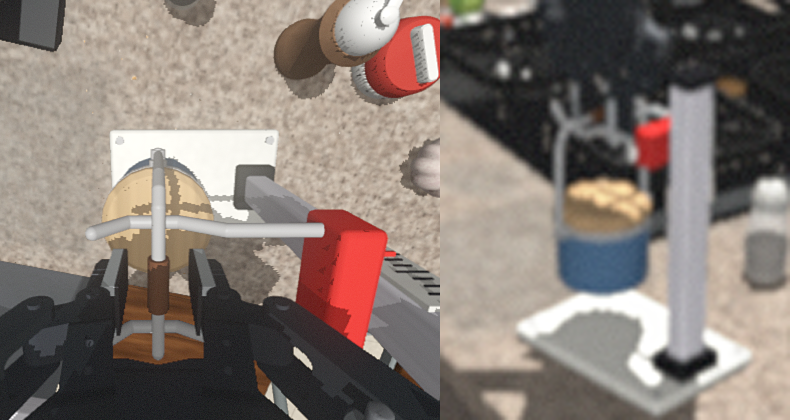

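The hand is released with both prongs under the wire: the pads stand clear at columns 113 and 200, and the grip is at (158,285). The fork reading is steady, so I'll withdraw straight up.

>>> {"fn": "arm_command", "kwargs": {
  "increments": "30 0 0 -4 0; 30 0 0 -10 0; 30 0 0 -20 0; 30 0 0 -32 0; 30 0 0 -46 0; 30 0 0 -62 0; 30 0 0 -80 0; 30 0 0 -90 0"
}}

```text
t: 23.48
position: [0.4965, -0.2386, 0.2733]
tool_rot: [179.9, -0.1, 12.0]
wrist_force: [-0.3, -0.4, -0.5]
grip_width: 0.354
finger_force: 0.0
```

>>> {"fn": "arm_command", "kwargs": {
  "increments": "30 0 0 -10 0; 30 0 0 -20 0; 30 0 0 -30 0; 30 0 0 -30 0; 30 0 0 -30 0; 30 0 0 -30 0; 30 0 0 -30 0; 30 0 0 -30 0"
}}

```text
t: 24.48
position: [0.496, -0.2382, 0.301]
tool_rot: [-180.0, 0.0, 12.0]
wrist_force: [-0.1, -0.6, 0.4]
grip_width: 0.351
finger_force: 0.0
```

```bash
python3 m.py pics/m7.png; sleep 0; python3 m.py pics/m8.png | grep -E "grip|red"
```

```text
wrist grip 237 sx,sy,z [0.0009, -0.0025, 0.2026]
wrist red 1986 z [0.2047 0.218  0.2194]
side grip 19 sx,sy,z [0.0028, -0.0017, 0.2021]
side red 106 z [0.1957 0.2145 0.2208]
side blue z [0.0673 0.1022]
scene grip 22 sx,sy,z [0.0037, 0.0009, 0.2012]
scene red 100 z [0.193  0.2096 0.2194]
scene blue z [0.0671 0.1031]
24.625 [ 0.49602312 -0.23829043  0.30116638] [-1.79996535e+02  3.09706739e-03  1.19961603e+01] [-0.43971601  0.15556819  0.1142462 ] [ 0.07693752 -0.03641221  0.00330447]
wrist grip 232 sx,sy,z [0.001, -0.0026, 0.2027]
wrist red 1990 z [0.2041 0.2179 0.2193]
side grip 19 sx,sy,z [0.0034, -0.0018, 0.2021]
side red 107 z [0.1963 0.2151 0.2514]
scene grip 23 sx,sy,z [0.0044, 0.0017, 0.2015]
scene red 101 z [0.1921 0.209  0.2191]
```

View pics/m8.png

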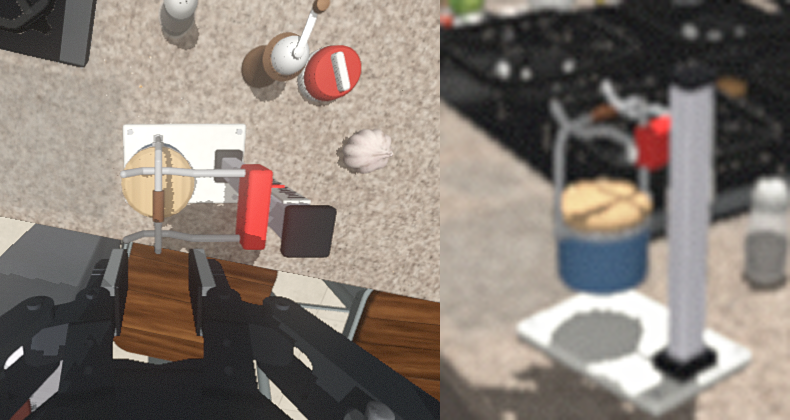

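The canister hangs still, with the wire in both prongs and the grip between them at (158,205). The hand is clear above and the other things look undisturbed.

```bash
python3 -c "
from plant import sign_off
print(sign_off())"
```

```text
the job is handed in; nothing more can be done
None
```

I handed the job in at about 25 s of the 64 s allowed: the canister hangs still by its bail in both prongs, with the fork sunk about 40 mm, the hand clear and nothing else visibly disturbed; the sign-off returned no verdict.

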